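# Lock a tape roll on its stand with a blunt-start threaded knob

### The job

A roll of masking tape is already on the desk stand, but its red locking knob is lying next to it. Pick the knob up, set it upright over the threaded post, and turn it gently backward (anticlockwise seen from above) until its threads click down into the thread starts; then turn it forward (clockwise), against the spring under the roll, until it is fully home at its stop. Never force the knob against the post, leave the phone, sticky notes, glue stick and pen where they are, and let go at the end.

Things in the scene. Friction and masses are not known exactly. Their poses are not given: they have to be found in the camera images.
- lock_knob: Red plastic locking knob, loose, about 150 g, 62 mm tall, upright on the desk at first. Origin: centre of its underside, z up its axis. Flange 92 mm across, 5 mm thick; above it a knurled skirt 55 mm across up to 33 mm; then the grip bar. Hollow from below: bore 46 mm across, 29 mm deep, with four inward lugs 90 degrees apart, 5 to 9 mm above the underside, 36.8 mm between facing lugs.
- knob_grip (a point): Middle of the knob's straight grip bar, on its axis, 48 mm above its underside. The bar is 52 mm long (along the knob's x), 15 mm wide (along y) and reaches from 33 to 62 mm above the underside. Turned with the fingers set a few mm wider than the bar, the knob follows the thread down by its own weight; they then turn 0.3 to 0.6 rad idly before they drive it.
- roll_stand: Tape stand: round grey weighted base, 140 mm across, fixed. Origin: centre of its underside (on a thin blue mat); z up. A fixed metal post, 34 mm across, rises through the tape roll (104 mm across). Near its top it has a four-start right-hand quarter-turn thread, 43.2 mm across, whose turn position is unknown (not given by this frame) and must be felt.
- post_top (a point): Centre of the tip of the post, on its axis, 70 mm above the stand's origin. The tip tapers from 34 to 26 mm across over its last 6 mm to lead the knob on.
- crest (a point): On the post's axis, 56 mm above the stand's origin: about where the knob's underside (54 to 58 mm) is while its lugs rest on the thread crests. Clockwise there only runs against blunt stops. Anticlockwise, within a quarter turn, the lugs ride up the crests (a small false drop of 3 mm may come first), drag under 0.1 N m, then fall about 9 mm into the starts.
- click (a point): On the post's axis, 46.8 mm above the stand's origin: where the knob's underside is after the click. A stop then blocks further anticlockwise turning (up to 0.09 rad of play). From here 1.05 to 1.15 rad clockwise lead to the end stop. Stops are hard: 0.35 N m against one already loads the lugs with some 40 N, near the most they stand (45 N).
- home (a point): On the post's axis, 44 mm above the stand's origin: the height of the knob's underside when home. It gets there in about the first 0.7 rad clockwise from the click, then stays level to the end stop. The roll's top is 46 mm up when free and yields on a spring (3 N, then 1.5 N per mm): turning takes 0.15 to 0.3 N m, on the level part under 0.15. Once home the knob stays put when released.
- phone: Black phone lying flat, 150 x 74 x 12 mm, origin at the centre of its underside. Bystander.
- sticky_block: Yellow sticky-note block, 76 x 77 x 27 mm, origin at the centre of its underside. Bystander.
- glue_stick: Upright red and white glue stick, 26 mm across, 96 mm tall, origin at the centre of its underside. Bystander.
- pen_blue: Blue pen lying flat, 9 x 142 x 11 mm, origin at the centre of its underside. Bystander.

How it is judged (in metres and radians):
On the way, in this order (a step that is already met when the one before it is completed fails the run):
1. the knob is set upright over the post, down onto the thread crests (horizontal distance between lock_knob and post_top below 0.004 m and angle between lock_knob's own z axis and vertical below 0.1 rad and z of lock_knob in the frame of roll_stand below 0.06 m).
2. the knob's threads have dropped into the thread starts (horizontal distance between lock_knob and post_top below 0.004 m and angle between lock_knob's own z axis and vertical below 0.1 rad and z of lock_knob in the frame of roll_stand below 0.0485 m), for 0.1 s.
At the end, for the whole second after the job is handed in: The knob is home on the post: its underside at most 44.9 mm above the stand's origin (the spring holds it there only under the thread), within 3 mm of the post's axis, tilted less than 0.05 rad, released and at rest (z of lock_knob in the frame of roll_stand below 0.0449 m and horizontal distance between lock_knob and post_top below 0.003 m and angle between lock_knob's own z axis and vertical below 0.05 rad and linear speed of lock_knob below 0.01 m/s and angular speed of lock_knob below 0.1 rad/s); the robot touches nothing.
It fails at once if the knob is forced against the stand with more than 45 N (contact force between lock_knob and roll_stand above 45 N).
It fails at once if the phone is moved more than 15 mm (distance of phone from where it was at the start of the episode above 0.015 m).
It fails at once if the yellow sticky-note block is moved more than 15 mm (distance of sticky_block from where it was at the start of the episode above 0.015 m).
It fails at once if the glue stick is moved more than 15 mm (distance of glue_stick from where it was at the start of the episode above 0.015 m).
It fails at once if the blue pen is moved more than 15 mm (distance of pen_blue from where it was at the start of the episode above 0.015 m).
It also fails if it takes over 64 s, if anything falls off the work surface, if the arm or the gripper's body presses on something with over 40 N, if the wrist force passes 120 N, or if a joint passes its speed limit or range.

### The arm

A 6-joint arm with a two-finger parallel gripper is mounted at the origin on a cart in front of the work surface, level with it; the furniture and walls round the work are solid. World frame = base frame: x ahead of the robot, y to its left, z up, the work surface at z = 0. Lengths are in mm, angles in rad, forces in N, time in s.
With the tool pointing down it reaches from about 350 to 875 mm from the base axis. Payload 4.2 kg.
Tool frame: the origin (TCP) lies midway between the tips of the shut fingers; the grasp point (between the pads) lies 19 mm behind it; z points along the fingers, y is the line along which they close (so a half turn about z gives the same grasp; the last joint's range is limited). The gripper opens to 85 mm and grips with 20 to 120 N. Pads are 22 mm wide; open, the fingers measure 114 mm over their backs; the gripper's body (76 mm by 85 mm) begins 54 mm behind the grasp point. The pads swing forward as they close: fully open they stand 13 mm farther back than shut.
Start: joints at [-0.974, 0.385, 0.008, 0, -1.194, -0.259], TCP at [207.147, -589.652, 231.312] pointing down, gripper open.
Joint ranges: [-3.14, 3.14], [-1.21, 2.06], [-1.07, 1.41], [-3.16, 2.05], [-2.99, -0.16], [-3.1, 3.1]. Speed limits (rad/s): [2.79, 2.79, 3.14, 3.14, 3.14, 3.14].

### API

Orientations are given as a unit quaternion [x, y, z, w].
In Python, from bench import arm gives the robot as it stands.
- The arm moves only by the tool send_rows, never from a script. Its argument "targets" is a list of rows, each an object of numbers: "gripper": the gripper command: -1 is fully open, 1 is shut, values between are in proportion; "x", "y", "z": the shift along the tool's x, y, z in cm; "ax", "ay", "az": the turn, a rotation vector about the tool's x, y, z in degrees. A call has 1 to 5 rows; each row shifts and turns the commanded pose from where the row before left it, along the tool's axes as they then stand; what a row does not reach is not made up. A row lasts 1/12 s, in which the tool goes at most 41.7 mm and 7.16 degrees, less where a joint would pass 70% of its speed; a pose out of reach is approached as far as the arm can. A call is refused whole if a number of a shift passes 4.17 or a number of a turn 7.16, either way. A call with a gripper value outside its range is refused whole. The fingers move at their own pace and stop on an object; the grip force is fixed at half the most. Time passes only in rows, so rows that do not move let the fingers close. It gives the time, the measured TCP pose, the force, the opening and the grip force at its end, in the units of the state.
- arm.read_state(): the state, without advancing time (a new reading comes with each control period).
- arm.get_image(name): name is "scene" or "top" or "wrist"; returns (picture, depth): 400x640x3 uint8, red, green, blue; 400x640 float32, mm along the optical axis (not along the pixel's ray), 0 where there is no reading.
- arm.camera_model(name): a dict with "fx", "fy", "cx", "cy" (pixels), "distortion" ([k1, k2, p1, p2, k3] as OpenCV has them; the pictures are not rectified), "cam_to_world" (4x4, takes a point from camera to world coordinates). Camera axes: x right, y down, z forward; pixel columns grow to the right and rows downward; lengths in mm; the calibration is good to about 2 mm. A picture is of the moment at which its call begins: read the wrist's pose just before it. camera_model takes no time and is no camera call; for the wrist camera it gives the pose at the moment of the call.
- arm.job_done(): hands the job in; it is judged then, once.
Trained networks look in the newest picture that a camera, given by its name, has taken for a name from the list of things; names that differ only in an ending like _2 or _b are one class to them, and where a whole thing is asked for, a point or a joint stands for the part that bears it (a point fixed in the world has none). Each returns a list of dicts, best first, with "score" (0 to 1); they miss things now and then, are a little off and sometimes report something else, mostly with a low value. They report only what shows in the picture. A call takes as long as a camera call.
- arm.boxes_of(camera, thing): "rect" ([left, top, width, height] in pixels, round what is visible of it).
The state is a dict: "clock": time; "joints": joint angles; "joint_vel": joint speeds; "joint_efforts": joint torques, N m; "position": TCP position; "ee_rot": TCP orientation; "contact_force": force on the tool from outside, world axes, zero at the start; "wrist_torque": the same for the moment, N m; "gripper_width": finger opening in mm; "grasp_force": force on a finger pad.
Only numpy, scipy, OpenCV 4.12 (cv2) and the standard library are available. Lean on these libraries where they do the work, as an engineer would, in place of code of your own. Each camera call takes 0.05 s, during which the arm holds its last target. There are 200 camera calls.

## Working session

There is one attempt and no reset: what is moved stays moved. The work goes in short steps, Python scripts to look and compute and a tool call to move; the robot and the scene stay as the last step left them, time stands still between calls to the robot, and variables do not carry over. Pictures are saved under pics/ and viewed, at most 10 in all, crops included, and the job is handed in when it is done.

Besides the shell and the picture viewer there is one more tool, called after "Emit:" as name([rows], argument=value, ...), one row to a line, values as JSON. send_rows: Moves the arm, as the interface text tells. Its arguments: {"type":"object","properties":{"targets":{"type":"array"}},"required":["targets"]}

```bash
mkdir -p pics; cat > h.py <<'E'
import numpy as np, cv2
from bench import arm
def pts(name, d, m, us, vs):
    K=np.array([[m['fx'],0,m['cx']],[0,m['fy'],m['cy']],[0,0,1]]);
    p=np.stack([us,vs],-1).astype(float).reshape(-1,1,2)
    n=cv2.undistortPoints(p,K,np.array(m['distortion'])).reshape(-1,2)
    z=d[vs,us]
    c=np.c_[n*z[:,None],z,np.ones(len(z))]
    return (c@np.array(m['cam_to_world']).T)[:,:3]
def cloud(name):
    m=arm.camera_model(name); im,d=arm.get_image(name)
    vs,us=np.mgrid[0:400,0:640]; 
    P=pts(name,d,m,us.ravel(),vs.ravel()).reshape(400,640,3); P[d==0]=np.nan
    return im,P,m
def save(im,f): cv2.imwrite('pics/'+f,im[...,::-1])
E
python3 - <<'E'
from h import *
im,P,m=cloud('top'); save(im,'top1.png'); np.save('topP.npy',P); np.save('topI.npy',im)
for t in ['lock_knob','roll_stand','phone','sticky_block','glue_stick','pen_blue']:
    for b in arm.boxes_of('top',t)[:2]:
        r=np.array(b['rect']).round().astype(int); s=P[r[1]:r[1]+r[3],r[0]:r[0]+r[2]].reshape(-1,3)
        print(t,round(b['score'],2),r,P[r[1]+r[3]//2,r[0]+r[2]//2].round(0),'zmax',np.nanpercentile(s[:,2],99).round(0))
s=arm.read_state(); print(s)
print(np.array(m['cam_to_world']).round(2))
E
```

```text
lock_knob 0.67 [379 260  30  33] [ 410. -195.   61.] zmax 65.0
roll_stand 0.7 [299 187  48  48] [587.  -1.  63.] zmax 74.0
phone 0.9 [392 160  41  57] [ 668. -258.   11.] zmax 19.0
sticky_block 0.65 [305 132  30  29] [786.  11.  30.] zmax 34.0
glue_stick 0.71 [234 194  12  19] [599. 224.  98.] zmax 103.0
pen_blue 0.53 [298 265  40  11] [428.  11.  14.] zmax 15.0
{'clock': 0.35, 'joints': array([-9.74406650e-01,  3.84884062e-01,  7.63988094e-03, -8.24420572e-05,
       -1.19396977e+00, -2.58599098e-01]), 'joint_vel': array([ 0.00038454, -0.00295351,  0.00190471,  0.00018503,  0.00044566,
        0.00084548]), 'joint_efforts': array([ 3.11294634e-04, -3.91588640e+01,  1.88273281e+01,  4.18322325e+00,
       -1.97631394e-03, -8.95031036e-07]), 'position': array([ 207.10578264, -589.556997  ,  231.08662914]), 'ee_rot': array([-1.68078496e-01,  9.85773592e-01,  2.05910865e-04, -5.16955368e-05]), 'contact_force': array([-0.21437092, -0.07705725,  0.47396299]), 'wrist_torque': array([ 0.00618399, -0.01944266,  0.0715109 ]), 'grasp_force': 0.0, 'gripper_width': 85.7056446508229}
[[ 1.00000e-02 -9.80000e-01  2.10000e-01  3.04910e+02]
 [-1.00000e+00 -1.00000e-02  1.00000e-02 -8.88000e+00]
 [-0.00000e+00 -2.10000e-01 -9.80000e-01  1.45698e+03]
 [ 0.00000e+00  0.00000e+00  0.00000e+00  1.00000e+00]]
```

View pics/top1.png

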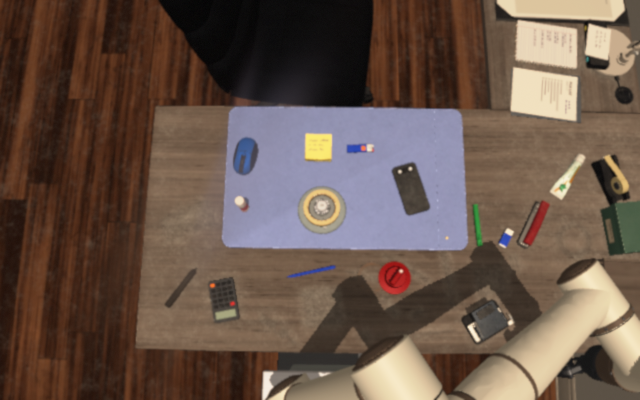

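The top view shows the red knob at (395, 278), the stand at (322, 209), the pen at (312, 271), and the glue stick at (241, 203). I'll move above the knob.

Emit:
send_rows([
  {"x": -2.9, "y": 2.75, "gripper": -1},
  {"x": -2.9, "y": 2.75, "gripper": -1},
  {"x": -2.9, "y": 2.75, "gripper": -1},
  {"x": -2.9, "y": 2.75, "gripper": -1},
  {"x": -2.9, "y": 2.75, "gripper": -1},
])

```text
$.targets[0]: bad value
```

Emit:
send_rows([
  {"x": -2.9, "y": 2.75, "gripper": -1},
  {"x": -2.9, "y": 2.75, "gripper": -1},
  {"x": -2.9, "y": 2.75, "gripper": -1},
  {"x": -2.9, "y": 2.75, "gripper": -1},
  {"gripper": -1},
])

```text
$.targets[0]: bad value
```

```bash
python3 - <<'E'
from h import *
im,P,m=cloud('wrist'); save(im,'w1.png'); np.save('w1.npy',P); np.save('w1i.npy',im)
s=arm.read_state(); print(s['clock'],s['position'],s['ee_rot'])
print(np.array(m['cam_to_world']).round(2),m['fx'])
print([(b['score'],b['rect']) for b in arm.boxes_of('wrist','lock_knob')])
z=P[...,2]; r=im.astype(int); red=(r[...,0]>100)&(r[...,1]<70)&(r[...,2]<80)&(z>-5)&(z<75)
from collections import Counter
Q=P[red]; print(len(Q), np.histogram(Q[:,2],bins=range(-5,80,5)))
top=red&(z>55); q=P[top]; v,u=np.nonzero(top); print(u.min(),u.max(),v.min(),v.max())
print(cv2.minAreaRect(q[:,:2].astype(np.float32)),q.mean(0))
fl=red&(z>1)&(z<9); q=P[fl]; print(cv2.minEnclosingCircle(q[:,:2].astype(np.float32)))
E
```

```text
0.4 [ 207.09932736 -589.58264021  231.14283811] [-1.68067959e-01  9.85775396e-01  1.67142173e-04 -4.92774633e-05]
[[-3.3000e-01  9.0000e-01  2.7000e-01  1.3716e+02]
 [ 9.4000e-01  3.2000e-01  1.0000e-01 -6.1337e+02]
 [ 0.0000e+00  2.9000e-01 -9.6000e-01  3.7332e+02]
 [ 0.0000e+00  0.0000e+00  0.0000e+00  1.0000e+00]] 349.9126590131584
[(0.66, [500.7, 387.8, 28.3, 11.0])]
131 (array([ 0, 21, 95,  5,  6,  4,  0,  0,  0,  0,  0,  0,  0,  0,  0,  0]), array([-5,  0,  5, 10, 15, 20, 25, 30, 35, 40, 45, 50, 55, 60, 65, 70, 75]))Traceback (most recent call last):
  File "<stdin>", line 9, in <module>
    return umr_minimum(a, axis, None, out, keepdims, initial, where)
ValueError: zero-size array to reduction operation minimum which has no identity
```

View pics/w1.png

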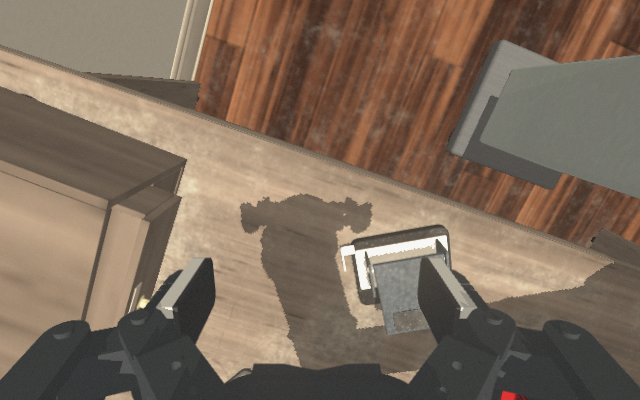

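The view is still from the start position, because the rows were refused. They probably need every key, so I'll resend them in full.

Emit:
send_rows([
  {"x": -2.9, "y": 2.75, "z": 0, "ax": 0, "ay": 0, "az": 0, "gripper": -1},
  {"x": -2.9, "y": 2.75, "z": 0, "ax": 0, "ay": 0, "az": 0, "gripper": -1},
  {"x": -2.9, "y": 2.75, "z": 0, "ax": 0, "ay": 0, "az": 0, "gripper": -1},
  {"x": -2.9, "y": 2.75, "z": 0, "ax": 0, "ay": 0, "az": 0, "gripper": -1},
  {"x": -2.9, "y": 2.75, "z": 0, "ax": 0, "ay": 0, "az": 0, "gripper": -1},
])

```text
clock: 0.87
position: [298.8, -410.3, 231.4]
ee_rot: [-0.168, 0.986, -0.0, 0.0]
contact_force: [1.9, -1.2, 0.3]
gripper_width: 85.1
grasp_force: 0.0
```

Emit:
send_rows([
  {"x": -2.9, "y": 2.75, "z": 0, "ax": 0, "ay": 0, "az": 0, "gripper": -1},
  {"x": -2.9, "y": 2.75, "z": 0, "ax": 0, "ay": 0, "az": 0, "gripper": -1},
  {"x": -2.9, "y": 2.75, "z": 0, "ax": 0, "ay": 0, "az": 0, "gripper": -1},
  {"x": -2.9, "y": 2.75, "z": 0, "ax": 0, "ay": 0, "az": 0, "gripper": -1},
  {"x": -2.9, "y": 2.75, "z": 0, "ax": 0, "ay": 0, "az": 0, "gripper": -1},
])

```text
clock: 1.28
position: [390.1, -232.3, 231.8]
ee_rot: [-0.168, 0.986, -0.0, 0.001]
contact_force: [1.9, -0.7, 0.4]
gripper_width: 85.3
grasp_force: 0.0
```

```bash
cat > k.py <<'E'
from h import *
import sys
s=arm.read_state(); m=arm.camera_model('wrist')
im,P,m=cloud('wrist'); save(im,sys.argv[1]+'.png'); np.save('w.npy',P); np.save('wi.npy',im)
print(s['clock'],s['position'],s['ee_rot'])
print([(b['score'],b['rect']) for b in arm.boxes_of('wrist','lock_knob')])
z=P[...,2]; r=im.astype(int); red=(r[...,0]>90)&(r[...,1]<r[...,0]*.5)&(r[...,2]<r[...,0]*.5)&(z>-5)&(z<75)
Q=P[red]; print(len(Q), np.histogram(Q[:,2],bins=range(-5,80,5))[0])
top=red&(z>55)
q=P[top]; print(cv2.minAreaRect(q[:,:2].astype(np.float32)),q.mean(0))
fl=red&(z>0)&(z<9); q=P[fl]; print(cv2.minEnclosingCircle(q[:,:2].astype(np.float32)))
E
python3 k.py w2
```

```text
1.2833 [ 390.09963013 -232.26620502  231.76584802] [-1.68070738e-01  9.85774764e-01 -2.21802126e-04  5.39971812e-04]
[(0.9, [295.1, 144.6, 82.2, 84.1]), (0.59, [382.7, 330.3, 55.9, 51.2])]
4738 [   9  860 1856   17   18   26   43 1134   17    8    6   11  154  579
    0    0]
((409.55096435546875, -201.2624969482422), (15.931242942810059, 52.055511474609375), 55.09209060668945) [ 406.11880976 -200.44643953   60.89289746]
((409.24200439453125, -201.4458770751953), 45.69203186035156)
```

View pics/w2.png

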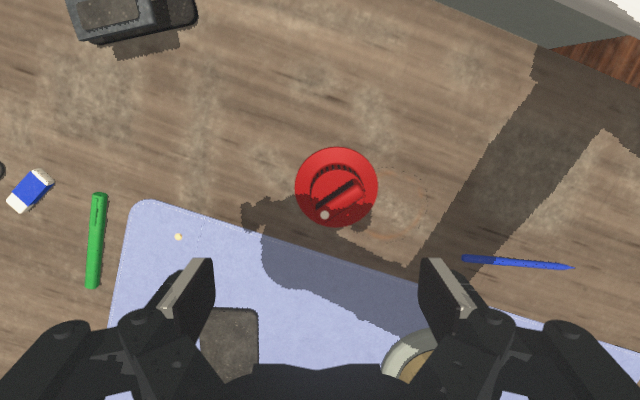

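The knob shows at (337, 187), with its grip bar running from (318, 210) to (355, 185). That puts it at world (409.3, -201.4), with the bar at 145°. I need to turn the tool +54.2° about its z axis.

Emit:
send_rows([
  {"x": -2.83, "y": 2.28, "z": 0, "ax": 0, "ay": 0, "az": 0, "gripper": -0.3},
  {"x": 0, "y": 0, "z": 1.6, "ax": 0, "ay": 0, "az": 6.8, "gripper": -0.3},
  {"x": 0, "y": 0, "z": 1.6, "ax": 0, "ay": 0, "az": 6.8, "gripper": -0.3},
  {"x": 0, "y": 0, "z": 1.6, "ax": 0, "ay": 0, "az": 6.8, "gripper": -0.3},
  {"x": 0, "y": 0, "z": 1.6, "ax": 0, "ay": 0, "az": 6.8, "gripper": -0.3},
])

```text
clock: 1.8
position: [408.8, -203.4, 166.9]
ee_rot: [0.071, 0.997, -0.0, 0.0]
contact_force: [0.2, 0.1, 1.1]
gripper_width: 54.9
grasp_force: 0.0
```

Emit:
send_rows([
  {"x": 0, "y": 0, "z": 1.6, "ax": 0, "ay": 0, "az": 6.8, "gripper": -0.3},
  {"x": 0, "y": 0, "z": 1.6, "ax": 0, "ay": 0, "az": 6.8, "gripper": -0.3},
  {"x": 0, "y": 0, "z": 1.6, "ax": 0, "ay": 0, "az": 6.8, "gripper": -0.3},
  {"x": 0, "y": 0, "z": 1.6, "ax": 0, "ay": 0, "az": 6.6, "gripper": -0.3},
  {"x": 0, "y": 0, "z": 0, "ax": 0, "ay": 0, "az": 0, "gripper": -0.3},
])

```text
clock: 2.22
position: [406.4, -203.2, 100.8]
ee_rot: [0.301, 0.954, -0.0, -0.003]
contact_force: [-0.1, -0.2, 0.1]
gripper_width: 55.6
grasp_force: 0.0
```

```bash
python3 k.py w3; python3 -c "
from h import *
s=arm.read_state();print(s['joints'].round(3),s['gripper_width'])
R=cv2.Rodrigues(np.zeros(3))[0]
from scipy.spatial.transform import Rotation as Ro
print(Ro.from_quat(s['ee_rot']).as_matrix().round(4),s['contact_force'],s['wrist_torque'])"
```

```text
2.2167 [ 406.42610679 -203.23184959  100.75121821] [ 3.01032740e-01  9.53608619e-01 -2.81455232e-04 -3.13236518e-03]
[(0.98, [256.3, 137.5, 127.3, 135.3]), (0.7, [590.5, 188.6, 49.5, 141.0])]
11872 [  14 2027 3969   49   50   56   95 3388   33   55   49   60  420 1607
    0    0]
((408.8094787597656, -201.0013427734375), (15.771568298339844, 50.4320182800293), 54.565269470214844) [ 405.67808596 -199.15169241   60.81723723]
((409.0853271484375, -201.66409301757812), 45.783592224121094)
[-0.105  0.248 -0.568  0.    -0.756 -2.072] 55.44299008185423
[[-8.222e-01  5.692e-01 -9.000e-04]
 [ 5.692e-01  8.222e-01 -2.000e-04]
 [ 7.000e-04 -7.000e-04 -1.000e+00]] [0.61090595 0.7080027  0.08076911] [-0.02231758 -0.03269159  0.02361906]
```

View pics/w3.png

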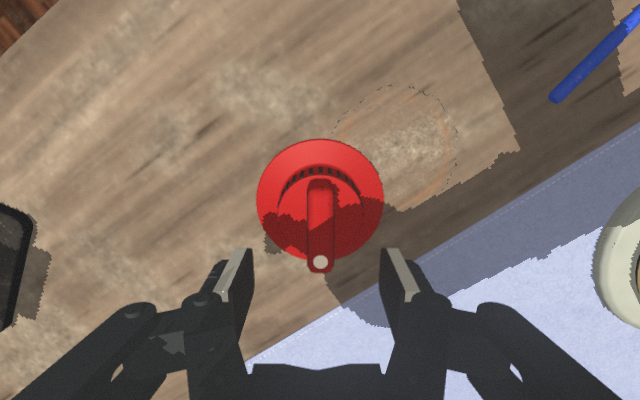

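The bar is at column 320, lined up between the fingers, which are centred near column 316. I'll descend and grip.

Emit:
send_rows([
  {"x": -0.11, "y": 0.28, "z": 2.2, "ax": 0, "ay": 0, "az": 0, "gripper": -0.3},
  {"x": 0, "y": 0, "z": 2.1, "ax": 0, "ay": 0, "az": 0, "gripper": -0.3},
  {"x": 0, "y": 0, "z": 2.0, "ax": 0, "ay": 0, "az": 0, "gripper": -0.3},
  {"x": 0, "y": 0, "z": 0, "ax": 0, "ay": 0, "az": 0, "gripper": -0.3},
])

```text
clock: 2.65
position: [409.8, -201.4, 38.6]
ee_rot: [0.299, 0.954, -0.0, -0.002]
contact_force: [-0.6, -0.1, -0.4]
gripper_width: 55.5
grasp_force: 0.0
```

Emit:
send_rows([
  {"x": 0, "y": 0, "z": 0, "ax": 0, "ay": 0, "az": 0, "gripper": 1},
  {"x": 0, "y": 0, "z": 0, "ax": 0, "ay": 0, "az": 0, "gripper": 1},
  {"x": 0, "y": 0, "z": 0, "ax": 0, "ay": 0, "az": 0, "gripper": 1},
  {"x": 0, "y": 0, "z": 0, "ax": 0, "ay": 0, "az": 0, "gripper": 1},
  {"x": 0, "y": 0, "z": 0, "ax": 0, "ay": 0, "az": 0, "gripper": 1},
])

```text
clock: 3.07
position: [412.5, -201.8, 42.1]
ee_rot: [0.299, 0.954, 0.0, 0.002]
contact_force: [-0.6, 0.5, 7.3]
gripper_width: 13.3
grasp_force: 60.9
```

Emit:
send_rows([
  {"x": 0, "y": 0, "z": -1.5, "ax": 0, "ay": 0, "az": 0, "gripper": 1},
  {"x": 0, "y": 0, "z": -3.0, "ax": 0, "ay": 0, "az": 0, "gripper": 1},
  {"x": 0, "y": 0, "z": -3.5, "ax": 0, "ay": 0, "az": 0, "gripper": 1},
  {"x": 0, "y": 0, "z": -3.5, "ax": 0, "ay": 0, "az": 0, "gripper": 1},
  {"x": 0, "y": 0, "z": 0, "ax": 0, "ay": 0, "az": 0, "gripper": 1},
])

```text
clock: 3.48
position: [415.8, -202.6, 162.8]
ee_rot: [0.298, 0.954, 0.0, 0.008]
contact_force: [1.1, -0.8, -0.3]
gripper_width: 13.3
grasp_force: 59.9
```

```bash
cat > g.py <<'E'
# knob in hand, in the tool frame; stand seen by top camera/wrist
from h import *
import sys
from scipy.spatial.transform import Rotation as Ro
s=arm.read_state(); im,P,m=cloud('wrist'); save(im,sys.argv[1]+'.png'); np.save('wg.npy',P);np.save('wgi.npy',im)
R=Ro.from_quat(s['ee_rot']).as_matrix(); p=s['position']
print(s['clock'],p,s['joints'].round(3),s['contact_force'].round(2),s['wrist_torque'].round(3))
print('yaw y',np.degrees(np.arctan2(R[1,1],R[0,1])),'zaxis',R[:,2].round(4))
r=im.astype(int); red=(r[...,0]>60)&(r[...,1]<r[...,0]*.5)&(r[...,2]<r[...,0]*.5)
T=(P-p)@R   # tool coords
red&=(abs(T[...,0])<70)&(abs(T[...,1])<60)&(T[...,2]<60)&(T[...,2]>-40)
Q=T[red]; print(len(Q)); h,e=np.histogram(Q[:,2],bins=range(-40,60,4)); print([(int(a),int(b)) for a,b in zip(e,h) if b])
zf=np.percentile(Q[:,2],98)
f=Q[abs(Q[:,2]-zf)<4]
A=np.c_[f[:,:2],np.ones(len(f))]; c=np.linalg.lstsq(A,f[:,2],rcond=None)[0]; print('flange plane tool',c)
print(cv2.minEnclosingCircle(f[:,:2].astype(np.float32)))
E
python3 g.py w4
```

```text
3.4833 [ 415.78730127 -202.63569324  162.76665156] [-0.099  0.168 -0.488  0.003 -0.899 -2.079] [ 1.1  -0.76 -0.29] [-0.02  -0.193  0.019]
yaw y 55.2786200997432 zaxis [ 0.0155 -0.0038 -0.9999]
17438
[(-28, 1), (-24, 349), (-20, 3204), (-16, 207), (-12, 129), (-8, 110), (-4, 104), (0, 96), (4, 70), (8, 3548), (12, 168), (16, 120), (20, 110), (24, 99), (28, 105), (32, 1733), (36, 7261), (40, 24)]
flange plane tool [-1.04286662e-03 -8.19338956e-04  3.67808082e+01]
((3.070082187652588, 0.5791025161743164), 45.817832946777344)
```

View pics/w4.png

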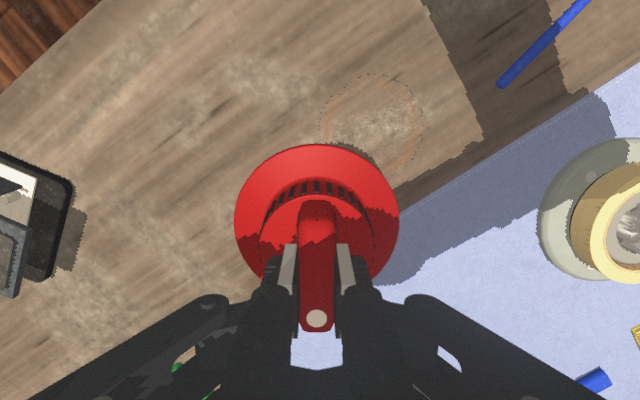

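The knob is held by its bar with the flange square to the tool, and its centre is about (3.1, 0.6) mm in tool x and y. The stand shows at the right edge near (625, 225). I'll carry the knob towards the stand and turn q6 to near 0, which leaves joint range both ways.

Emit:
send_rows([
  {"x": 1.28, "y": 3.43, "z": 0, "ax": 0, "ay": 0, "az": 0, "gripper": 1},
  {"x": 1.28, "y": 3.43, "z": 0, "ax": 0, "ay": 0, "az": 0, "gripper": 1},
  {"x": 1.28, "y": 3.43, "z": 0, "ax": 0, "ay": 0, "az": 0, "gripper": 1},
  {"x": 1.28, "y": 3.43, "z": 0, "ax": 0, "ay": 0, "az": 0, "gripper": 1},
  {"x": 1.28, "y": 3.43, "z": 0, "ax": 0, "ay": 0, "az": 0, "gripper": 1},
])

```text
clock: 3.95
position: [455.9, -22.7, 154.6]
ee_rot: [0.3, 0.954, -0.0, -0.001]
contact_force: [1.2, -0.5, -1.5]
gripper_width: 13.6
grasp_force: 59.8
```

Emit:
send_rows([
  {"x": 1.28, "y": 3.43, "z": 0, "ax": 0, "ay": 0, "az": 0, "gripper": 1},
  {"x": 0, "y": 0, "z": 0, "ax": 0, "ay": 0, "az": -7, "gripper": 1},
  {"x": 0, "y": 0, "z": 0, "ax": 0, "ay": 0, "az": -7, "gripper": 1},
  {"x": 0, "y": 0, "z": 0, "ax": 0, "ay": 0, "az": -7, "gripper": 1},
  {"x": 0, "y": 0, "z": 0, "ax": 0, "ay": 0, "az": -7, "gripper": 1},
])

```text
clock: 4.37
position: [464.8, 11.5, 154.3]
ee_rot: [0.056, 0.998, -0.0, -0.001]
contact_force: [0.5, -0.2, -1.9]
gripper_width: 13.9
grasp_force: 59.8
```

Emit:
send_rows([
  {"x": 0, "y": 0, "z": 0, "ax": 0, "ay": 0, "az": -7, "gripper": 1},
  {"x": 0, "y": 0, "z": 0, "ax": 0, "ay": 0, "az": -7, "gripper": 1},
  {"x": 0, "y": 0, "z": 0, "ax": 0, "ay": 0, "az": -7, "gripper": 1},
  {"x": 0, "y": 0, "z": 0, "ax": 0, "ay": 0, "az": -7, "gripper": 1},
  {"x": 0, "y": 0, "z": 0, "ax": 0, "ay": 0, "az": -7, "gripper": 1},
])

```text
clock: 4.78
position: [464.9, 11.1, 154.4]
ee_rot: [-0.246, 0.969, 0.0, -0.001]
contact_force: [0.2, 0.9, -0.9]
gripper_width: 13.6
grasp_force: 59.8
```

Emit:
send_rows([
  {"x": 0, "y": 0, "z": 0, "ax": 0, "ay": 0, "az": -7, "gripper": 1},
  {"x": 0, "y": 0, "z": 0, "ax": 0, "ay": 0, "az": -7, "gripper": 1},
  {"x": 0, "y": 0, "z": 0, "ax": 0, "ay": 0, "az": -7, "gripper": 1},
  {"x": 0, "y": 0, "z": 0, "ax": 0, "ay": 0, "az": -7, "gripper": 1},
  {"x": 0, "y": 0, "z": 0, "ax": 0, "ay": 0, "az": -7, "gripper": 1},
])

```text
clock: 5.2
position: [464.9, 11.1, 154.4]
ee_rot: [-0.526, 0.85, 0.0, -0.001]
contact_force: [0.4, 0.1, -1.1]
gripper_width: 13.7
grasp_force: 59.9
```

Emit:
send_rows([
  {"x": 0, "y": 0, "z": 0, "ax": 0, "ay": 0, "az": -7, "gripper": 1},
  {"x": 0, "y": 0, "z": 0, "ax": 0, "ay": 0, "az": -7, "gripper": 1},
  {"x": 0, "y": 0, "z": 0, "ax": 0, "ay": 0, "az": -7, "gripper": 1},
  {"x": 0, "y": 0, "z": 0, "ax": 0, "ay": 0, "az": 0, "gripper": 1},
  {"x": 0, "y": 0, "z": 0, "ax": 0, "ay": 0, "az": 0, "gripper": 1},
])

```text
clock: 5.62
position: [465.2, 11.1, 154.6]
ee_rot: [-0.669, 0.743, 0.0, -0.001]
contact_force: [-0.6, -0.8, -1.4]
gripper_width: 13.4
grasp_force: 59.8
```

```bash
python3 g.py w5; python3 -c "
from h import *
P=np.load('wg.npy');I=np.load('wgi.npy')
T=np.load('topP.npy')
for n,p in (('wrist',P),('top',T)):
    m=(abs(p[...,0]-587)<90)&(abs(p[...,1])<90)
    q=p[m]; h,e=np.histogram(q[:,2],bins=range(-10,90,2)); print(n,[(int(a),int(b)) for a,b in zip(e,h) if b>10])
"
```

```text
5.6167 [465.15193061  11.09962697 154.64968202] [ 0.374  0.192 -0.481 -0.001 -0.9   -0.479] [-0.56 -0.79 -1.42] [0.004 0.004 0.027]
yaw y 173.96682516402905 zaxis [-1.5e-03 -2.0e-04 -1.0e+00]
17419
[(-28, 4), (-24, 471), (-20, 3122), (-16, 185), (-12, 130), (-8, 106), (-4, 105), (0, 94), (4, 88), (8, 3529), (12, 168), (16, 117), (20, 107), (24, 102), (28, 93), (32, 1983), (36, 6996), (40, 19)]
flange plane tool [ 1.13255653e-04 -2.39269858e-04  3.66653538e+01]
((1.1332920789718628, 0.4046748876571655), 45.95024108886719)
wrist [(-2, 86), (0, 9593), (2, 6108), (4, 45), (6, 58), (8, 87), (10, 209), (12, 636), (14, 3276), (16, 2130), (22, 50), (24, 105), (26, 116), (28, 106), (30, 122), (32, 135), (34, 154), (36, 307), (38, 484), (40, 1994), (42, 1348), (44, 455), (46, 4659), (48, 1701), (50, 87), (52, 181), (54, 82), (56, 70), (58, 87), (60, 327), (62, 373), (64, 183), (66, 208), (68, 214), (70, 649), (72, 506)]
top [(-6, 39), (-4, 124), (-2, 290), (0, 471), (2, 467), (4, 364), (6, 205), (8, 76), (10, 73), (12, 116), (14, 182), (16, 166), (18, 128), (20, 46), (22, 27), (32, 15), (34, 15), (36, 39), (38, 56), (40, 73), (42, 100), (44, 141), (46, 135), (48, 125), (50, 93), (52, 43), (54, 22), (60, 16), (62, 15), (64, 17), (66, 24), (68, 17), (70, 26), (72, 31)]
```

View pics/w5.png

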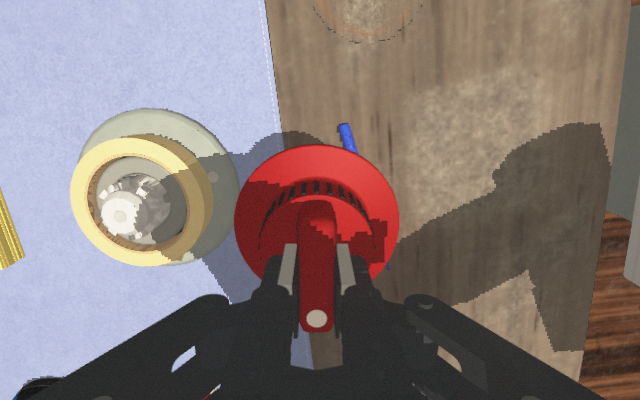

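The stand's tip shows at (125, 212) and its roll top round (140, 200). The knob flange is centred near column 317. Next I'll fit circles to the stand.

```bash
python3 - <<'E'
from h import *
from scipy.spatial import ConvexHull
from scipy.optimize import least_squares
P=np.load('wg.npy')
def fit(lo,hi,rad,rg):
    m=(P[...,2]>lo)&(P[...,2]<hi)&(np.hypot(P[...,0]-587,P[...,1]-3)<rg)
    q=P[m][:,:2]; h=q[ConvexHull(q).vertices]
    f=least_squares(lambda c:np.hypot(*(h-c[:2]).T)-c[2],[587,0,rad],loss='soft_l1')
    print(lo,len(q),q.mean(0),'circ',f.x.round(2),'minenc',cv2.minEnclosingCircle(q.astype(np.float32)), 'med z',np.median(P[m][:,2]))
fit(70.5,76,13,30); fit(46.2,51,52,60); fit(13,18,70,80)
m=(np.hypot(P[...,0]-587,P[...,1]-3)>85)&(np.hypot(P[...,0]-587,P[...,1]-3)<110)&(P[...,2]<8);print(np.median(P[m][:,2]))
E
```

```text
70.5 1105 [599.76866995   4.7502732 ] circ [599.89   4.98  13.88] minenc ((599.46142578125, 4.873597621917725), 14.581085205078125) med z 71.93585708983798
46.2 5877 [595.98020351   1.81170239] circ [598.81   5.13  50.21] minenc ((600.0225219726562, 6.628783702850342), 52.39255142211914) med z 47.59581862064516
13 5775 [571.97526893 -13.34592312] circ [599.75   5.09  68.66] minenc ((599.657958984375, 5.0653581619262695), 69.19056701660156) med z 15.727809790930223
1.7750593954256715
```

Emit:
send_rows([
  {"x": -0.23, "y": -3.37, "z": 0, "ax": 0, "ay": 0, "az": 0, "gripper": 1},
  {"x": -0.23, "y": -3.37, "z": 0, "ax": 0, "ay": 0, "az": 0, "gripper": 1},
  {"x": -0.23, "y": -3.37, "z": 0, "ax": 0, "ay": 0, "az": 0, "gripper": 1},
  {"x": -0.23, "y": -3.37, "z": 0, "ax": 0, "ay": 0, "az": 0, "gripper": 1},
  {"x": 0, "y": 0, "z": 1.5, "ax": 0, "ay": 0, "az": 0, "gripper": 1},
])

```text
clock: 6.08
position: [608.9, 6.9, 142.4]
ee_rot: [-0.669, 0.743, -0.004, 0.004]
contact_force: [0.8, 0.6, -1.2]
gripper_width: 13.5
grasp_force: 59.9
```

Emit:
send_rows([
  {"x": 0, "y": 0, "z": 1.5, "ax": 0, "ay": 0, "az": 0, "gripper": 1},
  {"x": 0, "y": 0, "z": 0, "ax": 0, "ay": 0, "az": 0, "gripper": 1},
  {"x": 0, "y": 0, "z": 0, "ax": 0, "ay": 0, "az": 0, "gripper": 1},
])

```text
clock: 6.33
position: [600.0, 6.4, 124.1]
ee_rot: [-0.67, 0.743, 0.001, -0.001]
contact_force: [-0.1, 0.6, -1.1]
gripper_width: 13.7
grasp_force: 59.8
```

```bash
cat > e.py <<'E'
from h import *
from scipy.spatial.transform import Rotation as Ro
s=arm.read_state();R=Ro.from_quat(s['ee_rot']).as_matrix();p=s['position']
k=p+R@[1.13,.40,41.7]; print(s['clock'],'knob',k.round(2),'needed tool move',((np.array([599.7,5.0,71.8])-k)@R).round(2), 'zax',R[:,2].round(4),'q',s['joints'].round(3),'F',s['contact_force'].round(2),'T',s['wrist_torque'].round(3))
E
python3 e.py
```

```text
6.3333 knob [599.35   5.26  82.41] needed tool move [ 0.21 -0.4  10.61] zax [-3.2e-03 -9.0e-04 -1.0e+00] q [ 0.28   0.438 -0.197  0.    -0.939 -0.384] F [-0.06  0.56 -1.1 ] T [-0.019 -0.02   0.031]
```

Emit:
send_rows([
  {"x": 0.02, "y": -0.04, "z": 0.5, "ax": 0, "ay": 0, "az": 0, "gripper": 1},
  {"x": 0, "y": 0, "z": 0.5, "ax": 0, "ay": 0, "az": 0, "gripper": 1},
  {"x": 0, "y": 0, "z": 0.4, "ax": 0, "ay": 0, "az": 0, "gripper": 1},
  {"x": 0, "y": 0, "z": 0.3, "ax": 0, "ay": 0, "az": 0, "gripper": 1},
  {"x": 0, "y": 0, "z": 0, "ax": 0, "ay": 0, "az": 0, "gripper": 1},
])

```text
clock: 6.75
position: [600.7, 6.4, 107.8]
ee_rot: [-0.67, 0.742, 0.0, -0.0]
contact_force: [-0.1, 0.4, -1.3]
gripper_width: 13.4
grasp_force: 59.9
```

```bash
python3 e.py
```

```text
6.75 knob [600.15   5.31  66.1 ] needed tool move [ 0.36  0.42 -5.7 ] zax [-1.e-03 -1.e-04 -1.e+00] q [ 0.28   0.456 -0.214 -0.    -0.901 -0.382] F [-0.05  0.4  -1.29] T [ 0.004  0.083 -0.034]
```

Emit:
send_rows([
  {"x": 0.03, "y": 0.03, "z": 0.15, "ax": 0, "ay": 0, "az": 0, "gripper": 1},
  {"x": 0, "y": 0, "z": 0.15, "ax": 0, "ay": 0, "az": 0, "gripper": 1},
  {"x": 0, "y": 0, "z": 0.1, "ax": 0, "ay": 0, "az": 0, "gripper": 1},
  {"x": 0, "y": 0, "z": 0, "ax": 0, "ay": 0, "az": 0, "gripper": 1},
])

```text
clock: 7.08
position: [600.8, 6.2, 104.2]
ee_rot: [-0.67, 0.742, 0.0, -0.0]
contact_force: [0.2, 0.2, -1.4]
gripper_width: 14.0
grasp_force: 59.9
```

Emit:
send_rows([
  {"x": 0, "y": 0, "z": 0.1, "ax": 0, "ay": 0, "az": 0, "gripper": 1},
  {"x": 0, "y": 0, "z": 0, "ax": 0, "ay": 0, "az": 0, "gripper": 1},
])

```text
clock: 7.25
position: [600.9, 6.2, 103.2]
ee_rot: [-0.67, 0.742, 0.0, -0.0]
contact_force: [0.2, 0.1, -1.6]
gripper_width: 13.5
grasp_force: 59.9
```

Emit:
send_rows([
  {"x": 0, "y": 0, "z": 0.1, "ax": 0, "ay": 0, "az": 0, "gripper": 1},
  {"x": 0, "y": 0, "z": 0, "ax": 0, "ay": 0, "az": 0, "gripper": 1},
])

```text
clock: 7.42
position: [600.8, 6.2, 102.2]
ee_rot: [-0.67, 0.742, 0.0, -0.0]
contact_force: [-0.0, -0.3, -1.3]
gripper_width: 13.4
grasp_force: 59.9
```

Emit:
send_rows([
  {"x": 0, "y": 0, "z": 0.08, "ax": 0, "ay": 0, "az": 0, "gripper": 1},
  {"x": 0, "y": 0, "z": 0, "ax": 0, "ay": 0, "az": 0, "gripper": 1},
])

```text
clock: 7.58
position: [601.0, 6.2, 101.8]
ee_rot: [-0.67, 0.742, -0.0, 0.0]
contact_force: [-0.7, 0.5, 0.6]
gripper_width: 13.7
grasp_force: 60.2
```

Emit:
send_rows([
  {"x": 0, "y": 0, "z": 0.08, "ax": 0, "ay": 0, "az": 0, "gripper": 1},
  {"x": 0, "y": 0, "z": 0, "ax": 0, "ay": 0, "az": 0, "gripper": 1},
])

```text
clock: 7.75
position: [601.1, 6.1, 101.7]
ee_rot: [-0.67, 0.742, -0.0, 0.0]
contact_force: [-2.5, -0.5, 4.0]
gripper_width: 13.7
grasp_force: 60.8
```

Emit:
send_rows([
  {"x": 0, "y": 0, "z": 0.08, "ax": 0, "ay": 0, "az": 0, "gripper": 1},
  {"x": 0, "y": 0, "z": 0, "ax": 0, "ay": 0, "az": 0, "gripper": 1},
])

```text
clock: 7.92
position: [601.2, 6.1, 101.7]
ee_rot: [-0.67, 0.742, -0.0, 0.0]
contact_force: [-2.3, -0.1, 8.5]
gripper_width: 13.8
grasp_force: 61.3
```

The lugs are on the crests: contact came with the underside about 58 mm up in the stand frame. I'll take off the push, then loosen the fingers a few mm.

Emit:
send_rows([
  {"x": 0, "y": 0, "z": -0.18, "ax": 0, "ay": 0, "az": 0, "gripper": 1},
  {"x": 0, "y": 0, "z": 0, "ax": 0, "ay": 0, "az": 0, "gripper": 1},
  {"x": 0, "y": 0, "z": 0, "ax": 0, "ay": 0, "az": 0, "gripper": 0.56},
  {"x": 0, "y": 0, "z": 0, "ax": 0, "ay": 0, "az": 0, "gripper": 0.56},
])

```text
clock: 8.25
position: [601.0, 6.1, 101.5]
ee_rot: [-0.67, 0.742, -0.0, -0.0]
contact_force: [0.6, 1.1, 0.4]
gripper_width: 18.7
grasp_force: 0.0
```

Emit:
send_rows([
  {"x": 0.11, "y": 0.04, "z": 0, "ax": 0, "ay": 0, "az": 0, "gripper": 0.56},
  {"x": 0, "y": 0, "z": 0, "ax": 0, "ay": 0, "az": 0, "gripper": 0.56},
])

```text
clock: 8.42
position: [600.3, 5.0, 101.5]
ee_rot: [-0.67, 0.742, 0.0, -0.0]
contact_force: [0.5, 0.5, -1.2]
gripper_width: 18.6
grasp_force: 0.0
```

```bash
sed -i "s/^zf=.*/zf=float(sys.argv[2]) if len(sys.argv)>2 else np.percentile(Q[:,2],98)/" g.py; python3 g.py w6
```

```text
8.4167 [600.33026505   4.95329546 101.52810285] [ 0.278  0.463 -0.222  0.    -0.886 -0.38 ] [ 0.53  0.49 -1.19] [0.018 0.027 0.011]
yaw y 174.15142356474314 zaxis [-3.e-04 -1.e-04 -1.e+00]
16953
[(-24, 803), (-20, 2927), (-16, 229), (-12, 116), (-8, 118), (-4, 104), (0, 97), (4, 133), (8, 3134), (12, 142), (16, 112), (20, 101), (24, 91), (28, 90), (32, 2720), (36, 6025), (40, 6), (52, 5)]
flange plane tool [ 2.67737657e-03 -3.48812304e-04  3.63640289e+01]
((-0.11729032546281815, -0.3136977255344391), 45.684234619140625)
```

View pics/w6.png

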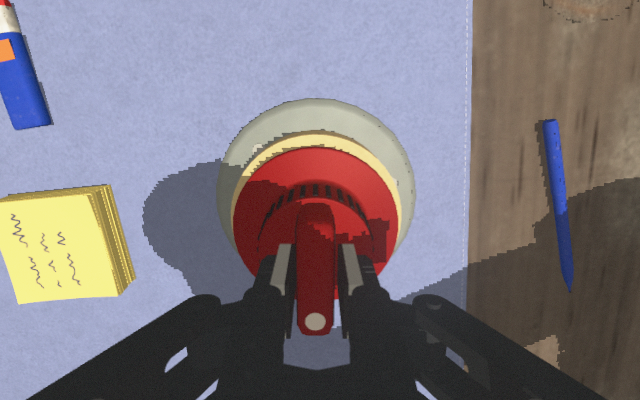

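The knob sits level and centred on the crests: the flange is round (316, 220), the bar is between the open pads, and the underside is about 58.3 mm up. Next I'll turn it anticlockwise in small steps, checking height and torque.

```bash
cat > t.py <<'E'
from h import *
from scipy.spatial.transform import Rotation as Ro
s=arm.read_state(); im,P,m=cloud('wrist')
R=Ro.from_quat(s['ee_rot']).as_matrix(); p=s['position']
r=im.astype(int); T=(P-p)@R
red=(r[...,0]>50)&(r[...,1]<r[...,0]*.5)&(r[...,2]<r[...,0]*.5)&(np.hypot(T[...,0],T[...,1])<50)&(T[...,2]<70)&(T[...,2]>-40)
Q=T[red]; rho=np.hypot(Q[:,0],Q[:,1])
f=Q[(rho>32)&(rho<44)&(Q[:,0]>5)]; zf=np.median(f[:,2]); g=f[abs(f[:,2]-zf)<2]
a=Q[abs(Q[:,2]-(zf-57))<2.5]; b=cv2.minAreaRect(a[:,:2].astype(np.float32))
ang=b[2]+(90 if b[1][1]>b[1][0] else 0); ang=(ang+90)%180-90
fl=Q[abs(Q[:,2]-zf)<3]; c=cv2.minEnclosingCircle(fl[:,:2].astype(np.float32))
yaw=np.degrees(np.arctan2(R[1,1],R[0,1]))%360
bar=yaw-90-ang  # tool x world angle is yaw+90; minus sign: z down
print(f"t {s['clock']:.2f} under(stand) {p[2]-zf-5-1.8:.2f} yaw {yaw:.1f} bar in tool {ang:.1f} bar world {bar%180:.1f} c {np.round(c[0],1)} r {c[1]:.1f} tcp {p.round(1)} q6 {s['joints'][5]:.2f} F {s['contact_force'].round(1)} T {s['wrist_torque'].round(3)} w {s['gripper_width']:.1f} g {s['grasp_force']:.1f}")
E
python3 t.py
```

```text
t 8.47 under(stand) 58.24 yaw 174.1 bar in tool -0.1 bar world 84.2 c [-0.1 -0.3] r 45.7 tcp [600.4   5.  101.6] q6 -0.38 F [ 0.3  0.  -0.1] T [-0.011 -0.008  0.012] w 18.6 g 0.0
```

Emit:
send_rows([
  {"x": 0, "y": 0, "z": 0, "ax": 0, "ay": 0, "az": -4, "gripper": 0.56},
  {"x": 0, "y": 0, "z": 0, "ax": 0, "ay": 0, "az": -4, "gripper": 0.56},
  {"x": 0, "y": 0, "z": 0, "ax": 0, "ay": 0, "az": -4, "gripper": 0.56},
  {"x": 0, "y": 0, "z": 0, "ax": 0, "ay": 0, "az": 0, "gripper": 0.56},
])

```text
clock: 8.85
position: [600.6, 5.1, 101.7]
ee_rot: [0.744, -0.668, 0.0, -0.0]
contact_force: [0.0, 0.5, -0.6]
gripper_width: 18.7
grasp_force: 0.0
```

```bash
python3 t.py
```

```text
t 8.85 under(stand) 58.23 yaw 186.2 bar in tool 9.7 bar world 86.5 c [-0.4  0.2] r 45.9 tcp [600.6   5.1 101.7] q6 -0.17 F [ 0.   0.5 -0.6] T [-0.041 -0.03   0.02 ] w 18.7 g 0.0
```

Emit:
send_rows([
  {"x": 0, "y": 0, "z": 0, "ax": 0, "ay": 0, "az": -2, "gripper": 0.56},
  {"x": 0, "y": 0, "z": 0, "ax": 0, "ay": 0, "az": -2, "gripper": 0.56},
  {"x": 0, "y": 0, "z": 0, "ax": 0, "ay": 0, "az": 0, "gripper": 0.56},
])

```text
clock: 9.15
position: [600.4, 5.1, 101.7]
ee_rot: [0.767, -0.642, 0.0, -0.0]
contact_force: [-0.3, -0.5, 0.4]
gripper_width: 19.2
grasp_force: 0.1
```

```bash
python3 t.py
```

```text
t 9.15 under(stand) 58.25 yaw 190.1 bar in tool 9.8 bar world 90.3 c [-0.5  0.2] r 45.9 tcp [600.4   5.1 101.7] q6 -0.10 F [-0.3 -0.5  0.4] T [-0.022 -0.032  0.007] w 19.2 g 0.1
```

Emit:
send_rows([
  {"x": 0, "y": 0, "z": 0, "ax": 0, "ay": 0, "az": -2.3, "gripper": 0.56},
  {"x": 0, "y": 0, "z": 0, "ax": 0, "ay": 0, "az": -2.3, "gripper": 0.56},
  {"x": 0, "y": 0, "z": 0, "ax": 0, "ay": 0, "az": 0, "gripper": 0.56},
])

```text
clock: 9.45
position: [600.4, 5.1, 101.7]
ee_rot: [0.792, -0.611, -0.0, 0.0]
contact_force: [-0.2, 0.1, 0.2]
gripper_width: 19.1
grasp_force: 0.0
```

```bash
python3 t.py
```

```text
t 9.45 under(stand) 58.24 yaw 194.7 bar in tool 9.4 bar world 95.3 c [-0.4  0.1] r 45.7 tcp [600.4   5.1 101.7] q6 -0.02 F [-0.2  0.1  0.2] T [ 0.    -0.007  0.001] w 19.1 g 0.0
```

Emit:
send_rows([
  {"x": 0, "y": 0, "z": 0, "ax": 0, "ay": 0, "az": -2.4, "gripper": 0.56},
  {"x": 0, "y": 0, "z": 0, "ax": 0, "ay": 0, "az": -2.4, "gripper": 0.56},
  {"x": 0, "y": 0, "z": 0, "ax": 0, "ay": 0, "az": 0, "gripper": 0.56},
])

```text
clock: 9.75
position: [600.3, 5.1, 101.6]
ee_rot: [0.817, -0.577, -0.0, 0.0]
contact_force: [0.2, 0.8, -0.8]
gripper_width: 18.7
grasp_force: 0.0
```

```bash
python3 t.py
```

```text
t 9.75 under(stand) 58.23 yaw 199.5 bar in tool 10.8 bar world 98.7 c [-0.3 -0.1] r 45.7 tcp [600.3   5.1 101.6] q6 0.06 F [ 0.2  0.8 -0.8] T [-0.008  0.004 -0.013] w 18.7 g 0.0
```

Emit:
send_rows([
  {"x": 0, "y": 0, "z": 0, "ax": 0, "ay": 0, "az": -2.4, "gripper": 0.56},
  {"x": 0, "y": 0, "z": 0, "ax": 0, "ay": 0, "az": -2.4, "gripper": 0.56},
  {"x": 0, "y": 0, "z": 0, "ax": 0, "ay": 0, "az": 0, "gripper": 0.56},
])

```text
clock: 10.05
position: [600.4, 5.1, 101.7]
ee_rot: [0.84, -0.543, -0.0, 0.0]
contact_force: [-0.7, 0.1, 0.5]
gripper_width: 18.8
grasp_force: 0.0
```

```bash
python3 t.py
```

```text
t 10.05 under(stand) 55.74 yaw 204.3 bar in tool 10.0 bar world 104.3 c [-0.4 -0.1] r 45.7 tcp [600.4   5.1 101.7] q6 0.15 F [-0.7  0.1  0.5] T [ 0.022  0.05  -0.062] w 18.8 g 0.0
```

A false drop of 2.5 mm has come; I'll carry on anticlockwise.

Emit:
send_rows([
  {"x": 0, "y": 0, "z": 0.1, "ax": 0, "ay": 0, "az": -2.3, "gripper": 0.56},
  {"x": 0, "y": 0, "z": 0.1, "ax": 0, "ay": 0, "az": -2.3, "gripper": 0.56},
  {"x": 0, "y": 0, "z": 0, "ax": 0, "ay": 0, "az": 0, "gripper": 0.56},
])

```text
clock: 10.35
position: [600.7, 5.0, 100.2]
ee_rot: [0.861, -0.508, 0.0, -0.0]
contact_force: [-0.7, -0.7, 2.3]
gripper_width: 18.9
grasp_force: 1.6
```

```bash
python3 t.py
```

```text
t 10.35 under(stand) 55.76 yaw 208.9 bar in tool 10.4 bar world 108.5 c [-0.4 -0. ] r 45.8 tcp [600.7   5.  100.2] q6 0.23 F [-0.7 -0.7  2.3] T [-0.113  0.1   -0.058] w 18.9 g 1.6
```

Emit:
send_rows([
  {"x": 0, "y": 0, "z": 0, "ax": 0, "ay": 0, "az": -2.3, "gripper": 0.56},
  {"x": 0, "y": 0, "z": 0, "ax": 0, "ay": 0, "az": -2.3, "gripper": 0.56},
  {"x": 0, "y": 0, "z": 0, "ax": 0, "ay": 0, "az": 0, "gripper": 0.56},
])

```text
clock: 10.65
position: [600.9, 5.2, 100.3]
ee_rot: [0.881, -0.473, 0.001, -0.0]
contact_force: [-0.1, -0.1, 2.1]
gripper_width: 18.6
grasp_force: 1.1
```

```bash
python3 t.py
```

```text
t 10.65 under(stand) 56.02 yaw 213.5 bar in tool 11.3 bar world 112.2 c [ 0.  -0.2] r 45.6 tcp [600.9   5.2 100.3] q6 0.31 F [-0.1 -0.1  2.1] T [-0.054  0.05   0.006] w 18.6 g 1.1
```

Emit:
send_rows([
  {"x": 0, "y": 0, "z": -0.15, "ax": 0, "ay": 0, "az": -2.3, "gripper": 0.56},
  {"x": 0, "y": 0, "z": 0, "ax": 0, "ay": 0, "az": -2.3, "gripper": 0.56},
  {"x": 0, "y": 0, "z": 0, "ax": 0, "ay": 0, "az": 0, "gripper": 0.56},
])

```text
clock: 10.95
position: [600.2, 5.2, 101.0]
ee_rot: [0.899, -0.438, -0.0, 0.0]
contact_force: [-0.1, -0.3, 1.3]
gripper_width: 19.1
grasp_force: 0.5
```

```bash
python3 t.py
```

```text
t 10.95 under(stand) 56.22 yaw 218.1 bar in tool 9.3 bar world 118.8 c [-0.1 -0.5] r 45.7 tcp [600.2   5.2 101. ] q6 0.39 F [-0.1 -0.3  1.3] T [0.034 0.018 0.017] w 19.1 g 0.5
```

Emit:
send_rows([
  {"x": 0, "y": 0, "z": 0, "ax": 0, "ay": 0, "az": -2.3, "gripper": 0.56},
  {"x": 0, "y": 0, "z": 0, "ax": 0, "ay": 0, "az": -2.3, "gripper": 0.56},
  {"x": 0, "y": 0, "z": 0, "ax": 0, "ay": 0, "az": 0, "gripper": 0.56},
])

```text
clock: 11.25
position: [600.3, 5.1, 101.1]
ee_rot: [0.916, -0.401, -0.0, 0.0]
contact_force: [-0.3, -0.7, 1.2]
gripper_width: 18.5
grasp_force: 0.5
```

```bash
python3 t.py
```

```text
t 11.25 under(stand) 56.40 yaw 222.7 bar in tool 10.4 bar world 122.2 c [-0.2 -0.5] r 45.8 tcp [600.3   5.1 101.1] q6 0.47 F [-0.3 -0.7  1.2] T [ 0.001 -0.015 -0.011] w 18.5 g 0.5
```

Emit:
send_rows([
  {"x": 0, "y": 0, "z": 0, "ax": 0, "ay": 0, "az": -2.3, "gripper": 0.56},
  {"x": 0, "y": 0, "z": 0, "ax": 0, "ay": 0, "az": -2.3, "gripper": 0.56},
  {"x": 0, "y": 0, "z": 0, "ax": 0, "ay": 0, "az": 0, "gripper": 0.56},
])

```text
clock: 11.55
position: [600.5, 5.1, 101.2]
ee_rot: [0.931, -0.364, 0.0, -0.0]
contact_force: [-0.7, -0.6, 0.4]
gripper_width: 18.7
grasp_force: 0.6
```

```bash
python3 t.py
```

```text
t 11.55 under(stand) 56.58 yaw 227.3 bar in tool 9.5 bar world 127.8 c [-0.3 -0.1] r 46.0 tcp [600.5   5.1 101.2] q6 0.55 F [-0.7 -0.6  0.4] T [-0.031 -0.014 -0.009] w 18.7 g 0.6
```

Emit:
send_rows([
  {"x": 0, "y": 0, "z": 0, "ax": 0, "ay": 0, "az": -2.4, "gripper": 0.56},
  {"x": 0, "y": 0, "z": 0, "ax": 0, "ay": 0, "az": -2.4, "gripper": 0.56},
  {"x": 0, "y": 0, "z": 0, "ax": 0, "ay": 0, "az": 0, "gripper": 0.56},
])

```text
clock: 11.85
position: [600.4, 5.2, 101.2]
ee_rot: [0.946, -0.325, 0.0, -0.0]
contact_force: [-0.1, -0.5, 0.9]
gripper_width: 19.0
grasp_force: 0.3
```

```bash
python3 t.py
```

```text
t 11.85 under(stand) 56.66 yaw 232.1 bar in tool 9.6 bar world 132.5 c [-0.2 -0.5] r 45.9 tcp [600.4   5.2 101.2] q6 0.63 F [-0.1 -0.5  0.9] T [-0.025 -0.005 -0.023] w 19.0 g 0.3
```

Emit:
send_rows([
  {"x": 0, "y": 0, "z": 0, "ax": 0, "ay": 0, "az": -2.4, "gripper": 0.56},
  {"x": 0, "y": 0, "z": 0, "ax": 0, "ay": 0, "az": -2.4, "gripper": 0.56},
  {"x": 0, "y": 0, "z": 0, "ax": 0, "ay": 0, "az": 0, "gripper": 0.56},
])

```text
clock: 12.15
position: [600.3, 5.1, 101.1]
ee_rot: [0.959, -0.285, -0.0, 0.0]
contact_force: [-0.9, 0.2, 0.6]
gripper_width: 18.5
grasp_force: 0.1
```

```bash
python3 t.py
```

```text
t 12.15 under(stand) 56.66 yaw 236.9 bar in tool 8.8 bar world 138.1 c [ 0.1 -0.6] r 45.7 tcp [600.3   5.1 101.1] q6 0.71 F [-0.9  0.2  0.6] T [ 0.032 -0.012 -0.051] w 18.5 g 0.1
```

Emit:
send_rows([
  {"x": 0, "y": 0, "z": 0, "ax": 0, "ay": 0, "az": -2.4, "gripper": 0.56},
  {"x": 0, "y": 0, "z": 0, "ax": 0, "ay": 0, "az": -2.4, "gripper": 0.56},
  {"x": 0, "y": 0, "z": 0, "ax": 0, "ay": 0, "az": 0, "gripper": 0.56},
])

```text
clock: 12.45
position: [600.2, 5.1, 101.0]
ee_rot: [0.97, -0.245, -0.0, 0.0]
contact_force: [0.1, 0.8, -0.1]
gripper_width: 18.7
grasp_force: 0.1
```

```bash
python3 t.py
```

```text
t 12.45 under(stand) 56.67 yaw 241.7 bar in tool 10.7 bar world 141.0 c [ 0.2 -0.8] r 45.6 tcp [600.2   5.1 101. ] q6 0.80 F [ 0.1  0.8 -0.1] T [-0.012  0.005 -0.024] w 18.7 g 0.1
```

Emit:
send_rows([
  {"x": 0, "y": 0, "z": 0, "ax": 0, "ay": 0, "az": -2.2, "gripper": 0.56},
  {"x": 0, "y": 0, "z": 0, "ax": 0, "ay": 0, "az": -2.2, "gripper": 0.56},
  {"x": 0, "y": 0, "z": 0, "ax": 0, "ay": 0, "az": 0, "gripper": 0.56},
])

```text
clock: 12.75
position: [600.3, 5.1, 101.1]
ee_rot: [0.978, -0.207, -0.0, 0.0]
contact_force: [-0.4, 0.2, -0.9]
gripper_width: 18.9
grasp_force: 0.1
```

```bash
python3 t.py
```

```text
t 12.75 under(stand) 56.66 yaw 246.1 bar in tool 10.7 bar world 145.4 c [ 0.1 -1. ] r 45.8 tcp [600.3   5.1 101.1] q6 0.88 F [-0.4  0.2 -0.9] T [-0.018  0.04  -0.003] w 18.9 g 0.1
```

Emit:
send_rows([
  {"x": 0, "y": 0, "z": 0, "ax": 0, "ay": 0, "az": -2.2, "gripper": 0.56},
  {"x": 0, "y": 0, "z": 0, "ax": 0, "ay": 0, "az": -2.2, "gripper": 0.56},
  {"x": 0, "y": 0, "z": 0, "ax": 0, "ay": 0, "az": 0, "gripper": 0.56},
])

```text
clock: 13.05
position: [600.3, 5.1, 101.1]
ee_rot: [0.986, -0.17, -0.0, 0.0]
contact_force: [-0.2, 0.0, 0.8]
gripper_width: 18.9
grasp_force: 0.0
```

```bash
python3 t.py
```

```text
t 13.05 under(stand) 56.64 yaw 250.5 bar in tool 9.2 bar world 151.2 c [ 0.3 -0.8] r 45.7 tcp [600.3   5.1 101.1] q6 0.95 F [-0.2  0.   0.8] T [0.003 0.015 0.04 ] w 18.9 g 0.0
```

Emit:
send_rows([
  {"x": 0, "y": 0, "z": 0, "ax": 0, "ay": 0, "az": -2.2, "gripper": 0.56},
  {"x": 0, "y": 0, "z": 0, "ax": 0, "ay": 0, "az": -2.2, "gripper": 0.56},
  {"x": 0, "y": 0, "z": 0, "ax": 0, "ay": 0, "az": 0, "gripper": 0.56},
])

```text
clock: 13.35
position: [600.4, 5.1, 101.2]
ee_rot: [0.991, -0.132, -0.0, 0.0]
contact_force: [0.3, 0.8, 0.7]
gripper_width: 18.7
grasp_force: 0.0
```

```bash
python3 t.py
```

```text
t 13.35 under(stand) 47.58 yaw 254.9 bar in tool 7.0 bar world 157.9 c [-0.1 -0.5] r 45.9 tcp [600.4   5.1 101.2] q6 1.03 F [0.3 0.8 0.7] T [0.024 0.044 0.015] w 18.7 g 0.0
```

The threads have clicked in: the underside is down about 9 mm. I'll centre the fingers on the bar, lower the tool, then drive clockwise.

Emit:
send_rows([
  {"x": 0, "y": 0, "z": 0, "ax": 0, "ay": 0, "az": 4, "gripper": 0.56},
  {"x": 0, "y": 0, "z": 0.4, "ax": 0, "ay": 0, "az": 3, "gripper": 0.56},
  {"x": 0, "y": 0, "z": 0.5, "ax": 0, "ay": 0, "az": 0, "gripper": 0.56},
  {"x": 0, "y": 0, "z": 0, "ax": 0, "ay": 0, "az": 0, "gripper": 0.56},
  {"x": 0, "y": 0, "z": 0, "ax": 0, "ay": 0, "az": 0, "gripper": 0.56},
])

```text
clock: 13.82
position: [600.1, 5.0, 91.7]
ee_rot: [0.982, -0.191, -0.001, 0.0]
contact_force: [0.5, 0.2, 0.2]
gripper_width: 19.1
grasp_force: 0.0
```

```bash
python3 t.py
```

```text
t 13.82 under(stand) 47.61 yaw 248.0 bar in tool -0.1 bar world 158.1 c [ 0.3 -1. ] r 45.8 tcp [600.1   5.   91.7] q6 0.91 F [0.5 0.2 0.2] T [ 0.023 -0.083 -0.018] w 19.1 g 0.0
```

Emit:
send_rows([
  {"x": 0.02, "y": -0.08, "z": 0, "ax": 0, "ay": 0, "az": 4, "gripper": 0.56},
  {"x": 0, "y": 0, "z": 0, "ax": 0, "ay": 0, "az": 4, "gripper": 0.56},
  {"x": 0, "y": 0, "z": 0, "ax": 0, "ay": 0, "az": 4, "gripper": 0.56},
  {"x": 0, "y": 0, "z": 0, "ax": 0, "ay": 0, "az": 4, "gripper": 0.56},
  {"x": 0, "y": 0, "z": 0, "ax": 0, "ay": 0, "az": 0, "gripper": 0.56},
])

```text
clock: 14.28
position: [601.0, 5.7, 92.4]
ee_rot: [0.945, -0.326, 0.0, 0.0]
contact_force: [0.8, -1.0, -0.3]
gripper_width: 18.9
grasp_force: 0.1
```

```bash
python3 t.py
```

```text
t 14.28 under(stand) 47.49 yaw 231.9 bar in tool -9.1 bar world 151.0 c [-1.3 -0.4] r 45.9 tcp [601.    5.7  92.4] q6 0.63 F [ 0.8 -1.  -0.3] T [-0.054  0.002  0.011] w 18.9 g 0.1
```

Emit:
send_rows([
  {"x": -0.06, "y": 0, "z": 0, "ax": 0, "ay": 0, "az": 4, "gripper": 0.56},
  {"x": 0, "y": 0, "z": 0, "ax": 0, "ay": 0, "az": 4, "gripper": 0.56},
  {"x": 0, "y": 0, "z": 0, "ax": 0, "ay": 0, "az": 4, "gripper": 0.56},
  {"x": 0, "y": 0, "z": 0, "ax": 0, "ay": 0, "az": 0, "gripper": 0.56},
])

```text
clock: 14.67
position: [600.7, 5.8, 92.3]
ee_rot: [0.906, -0.423, 0.0, 0.0]
contact_force: [0.7, -0.7, -0.1]
gripper_width: 18.9
grasp_force: 1.9
```

```bash
python3 t.py
```

```text
t 14.67 under(stand) 47.68 yaw 220.0 bar in tool -9.3 bar world 139.3 c [-0.7 -0.5] r 45.8 tcp [600.7   5.8  92.3] q6 0.42 F [ 0.7 -0.7 -0.1] T [-0.438 -0.159  0.029] w 18.9 g 1.9
```

```bash
cat >> t.py <<'E'
W=P[red][(rho>30)]; W=W[abs(W[:,2]-np.median(g@R.T[2:3].T*0+p[2]-zf))<3]
A=np.c_[W[:,:2]-p[:2],np.ones(len(W))]; print('plane world',np.linalg.lstsq(A,W[:,2],rcond=None)[0].round(4),len(W))
E
python3 t.py
```

```text
t 14.72 under(stand) 47.71 yaw 220.1 bar in tool -10.5 bar world 140.6 c [-0.5 -0.5] r 45.7 tcp [600.6   5.9  92.3] q6 0.42 F [ 1.8 -1.7 -0.4] T [-0.454 -0.194  0.051] w 18.6 g 1.6
plane world [ 6.90000e-03 -4.00000e-03  5.42772e+01] 7624
```

Emit:
send_rows([
  {"x": 0, "y": 0, "z": 0, "ax": 0, "ay": 0, "az": 2, "gripper": 0.56},
  {"x": 0, "y": 0, "z": 0, "ax": 0, "ay": 0, "az": 2, "gripper": 0.56},
  {"x": 0, "y": 0, "z": 0, "ax": 0, "ay": 0, "az": 2, "gripper": 0.56},
  {"x": 0, "y": 0, "z": 0, "ax": 0, "ay": 0, "az": 0, "gripper": 0.56},
])

```text
clock: 15.1
position: [600.7, 5.9, 92.1]
ee_rot: [0.883, -0.469, 0.0, 0.0]
contact_force: [0.9, -2.2, -2.7]
gripper_width: 18.7
grasp_force: 6.1
```

```bash
python3 t.py
```

```text
t 15.10 under(stand) 47.58 yaw 214.1 bar in tool -11.7 bar world 135.8 c [-0.2 -0.6] r 45.6 tcp [600.7   5.9  92.1] q6 0.31 F [ 0.9 -2.2 -2.7] T [-0.713 -0.52   0.116] w 18.7 g 6.1
plane world [ 1.11000e-02 -6.40000e-03  5.40298e+01] 7692
```

Emit:
send_rows([
  {"x": 0, "y": 0, "z": 0.15, "ax": 0, "ay": 0, "az": 2, "gripper": 0.56},
  {"x": 0, "y": 0, "z": 0, "ax": 0, "ay": 0, "az": 2, "gripper": 0.56},
  {"x": 0, "y": 0, "z": 0, "ax": 0, "ay": 0, "az": 2, "gripper": 0.56},
  {"x": 0, "y": 0, "z": 0, "ax": 0, "ay": 0, "az": 0, "gripper": 0.56},
])

```text
clock: 15.48
position: [601.1, 5.8, 91.5]
ee_rot: [0.858, -0.514, 0.001, -0.0]
contact_force: [2.0, -4.0, 1.8]
gripper_width: 18.9
grasp_force: 7.4
```

```bash
python3 t.py
```

```text
t 15.48 under(stand) 46.92 yaw 208.1 bar in tool -11.6 bar world 129.7 c [-0.4 -0.3] r 45.8 tcp [601.1   5.8  91.5] q6 0.21 F [ 2.  -4.   1.8] T [-1.027 -0.408  0.205] w 18.9 g 7.4
plane world [ 7.50000e-03 -7.10000e-03  5.34527e+01] 7691
```

Emit:
send_rows([
  {"x": 0, "y": 0, "z": 0.05, "ax": 0, "ay": 0, "az": 2, "gripper": 0.56},
  {"x": 0, "y": 0, "z": 0.04, "ax": 0, "ay": 0, "az": 2, "gripper": 0.56},
  {"x": 0, "y": 0, "z": 0.04, "ax": 0, "ay": 0, "az": 2, "gripper": 0.56},
  {"x": 0, "y": 0, "z": 0, "ax": 0, "ay": 0, "az": 2, "gripper": 0.56},
  {"x": 0, "y": 0, "z": 0, "ax": 0, "ay": 0, "az": 0, "gripper": 0.56},
])

```text
clock: 15.95
position: [601.2, 5.7, 90.5]
ee_rot: [0.82, -0.573, 0.001, -0.0]
contact_force: [1.3, -4.5, 4.8]
gripper_width: 18.6
grasp_force: 9.1
```

```bash
python3 t.py
```

```text
t 15.95 under(stand) 46.02 yaw 200.1 bar in tool -12.2 bar world 122.3 c [-0.3 -0.3] r 45.7 tcp [601.2   5.7  90.5] q6 0.07 F [ 1.3 -4.5  4.8] T [-1.379 -0.348  0.243] w 18.6 g 9.1
plane world [ 5.30000e-03 -7.90000e-03  5.25563e+01] 7685
```

Emit:
send_rows([
  {"x": 0, "y": 0, "z": 0.02, "ax": 0, "ay": 0, "az": 2, "gripper": 0.56},
  {"x": 0, "y": 0, "z": 0.02, "ax": 0, "ay": 0, "az": 2, "gripper": 0.56},
  {"x": 0, "y": 0, "z": 0.02, "ax": 0, "ay": 0, "az": 2, "gripper": 0.56},
  {"x": 0, "y": 0, "z": 0, "ax": 0, "ay": 0, "az": 2, "gripper": 0.56},
  {"x": 0, "y": 0, "z": 0, "ax": 0, "ay": 0, "az": 0, "gripper": 0.56},
])

```text
clock: 16.42
position: [601.1, 6.0, 89.7]
ee_rot: [0.777, -0.629, 0.001, -0.0]
contact_force: [0.6, -3.8, 5.4]
gripper_width: 18.9
grasp_force: 6.1
```

```bash
python3 t.py
```

```text
t 16.42 under(stand) 45.05 yaw 192.0 bar in tool -11.3 bar world 113.3 c [-0.8  0.1] r 45.8 tcp [601.1   6.   89.7] q6 -0.07 F [ 0.6 -3.8  5.4] T [-1.158 -0.28   0.175] w 18.9 g 6.1
plane world [ 3.40000e-03 -2.60000e-03  5.17408e+01] 7618
```

Emit:
send_rows([
  {"x": 0, "y": 0, "z": 0, "ax": 0, "ay": 0, "az": 2, "gripper": 0.56},
  {"x": 0, "y": 0, "z": 0, "ax": 0, "ay": 0, "az": 2, "gripper": 0.56},
  {"x": 0, "y": 0, "z": 0, "ax": 0, "ay": 0, "az": 2, "gripper": 0.56},
  {"x": 0, "y": 0, "z": 0, "ax": 0, "ay": 0, "az": 0, "gripper": 0.56},
])

```text
clock: 16.8
position: [600.9, 6.0, 89.4]
ee_rot: [0.743, -0.669, 0.0, -0.0]
contact_force: [1.0, -4.6, 4.1]
gripper_width: 18.9
grasp_force: 5.6
```

```bash
python3 t.py
```

```text
t 16.80 under(stand) 44.83 yaw 186.0 bar in tool -11.2 bar world 107.3 c [-0.7  0.4] r 45.7 tcp [600.9   6.   89.4] q6 -0.17 F [ 1.  -4.6  4.1] T [-1.328 -0.337  0.145] w 18.9 g 5.6
plane world [-3.00000e-03 -4.10000e-03  5.14932e+01] 7624
```

Emit:
send_rows([
  {"x": 0, "y": 0, "z": 0, "ax": 0, "ay": 0, "az": 2, "gripper": 0.56},
  {"x": 0, "y": 0, "z": 0, "ax": 0, "ay": 0, "az": 2, "gripper": 0.56},
  {"x": 0, "y": 0, "z": 0, "ax": 0, "ay": 0, "az": 0, "gripper": 0.56},
])

```text
clock: 17.1
position: [600.7, 5.9, 89.3]
ee_rot: [0.719, -0.695, 0.0, -0.0]
contact_force: [0.6, -4.3, 5.5]
gripper_width: 18.9
grasp_force: 5.6
```

```bash
python3 t.py
```

```text
t 17.10 under(stand) 44.72 yaw 182.0 bar in tool -10.5 bar world 102.5 c [-0.5  0.3] r 45.7 tcp [600.7   5.9  89.3] q6 -0.24 F [ 0.6 -4.3  5.5] T [-1.387 -0.349  0.131] w 18.9 g 5.6
plane world [-3.10000e-03 -4.80000e-03  5.13678e+01] 7661
```

Emit:
send_rows([
  {"x": 0, "y": 0, "z": 0, "ax": 0, "ay": 0, "az": 1.2, "gripper": 0.56},
  {"x": 0, "y": 0, "z": 0, "ax": 0, "ay": 0, "az": 1.2, "gripper": 0.56},
  {"x": 0, "y": 0, "z": 0, "ax": 0, "ay": 0, "az": 0, "gripper": 0.56},
])

```text
clock: 17.4
position: [600.6, 5.9, 89.2]
ee_rot: [-0.705, 0.709, -0.0, 0.0]
contact_force: [0.4, -4.8, 5.7]
gripper_width: 19.0
grasp_force: 6.2
```

```bash
python3 t.py
```

```text
t 17.40 under(stand) 44.65 yaw 179.6 bar in tool -10.1 bar world 99.7 c [-0.5  0.4] r 45.7 tcp [600.6   5.9  89.2] q6 -0.29 F [ 0.4 -4.8  5.7] T [-1.419 -0.279  0.253] w 19.0 g 6.2
plane world [-3.70000e-03 -3.80000e-03  5.13206e+01] 7656
```

Torque has just stepped up from 0.13 to 0.25 N m on the level part, so the knob has reached its stop. I'll back the fingers off to the middle of their play, open them and lift.

Emit:
send_rows([
  {"x": 0, "y": 0, "z": 0, "ax": 0, "ay": 0, "az": -5, "gripper": 0.56},
  {"x": 0, "y": 0, "z": 0, "ax": 0, "ay": 0, "az": -5, "gripper": 0.56},
  {"x": 0, "y": 0, "z": -0.3, "ax": 0, "ay": 0, "az": 0, "gripper": 0.1},
  {"x": 0, "y": 0, "z": 0, "ax": 0, "ay": 0, "az": 0, "gripper": 0.1},
])

```text
clock: 17.78
position: [599.8, 6.9, 91.4]
ee_rot: [0.763, -0.646, -0.001, 0.0]
contact_force: [-0.3, 0.2, 1.1]
gripper_width: 38.2
grasp_force: 0.0
```

```bash
python3 t.py
```

```text
t 17.78 under(stand) 44.92 yaw 189.5 bar in tool -1.1 bar world 100.6 c [ 0.5 -0.6] r 45.9 tcp [599.8   6.9  91.4] q6 -0.11 F [-0.3  0.2  1.1] T [ 0.041 -0.095 -0.   ] w 38.2 g 0.0
plane world [-2.00000e-04  2.20000e-03  5.16842e+01] 7515
```

Emit:
send_rows([
  {"x": 0, "y": 0, "z": -1, "ax": 0, "ay": 0, "az": 0, "gripper": 0.1},
  {"x": 0, "y": 0, "z": -2, "ax": 0, "ay": 0, "az": 0, "gripper": 0.1},
  {"x": 0, "y": 0, "z": -3, "ax": 0, "ay": 0, "az": 0, "gripper": 0.1},
  {"x": 0, "y": 0, "z": -3, "ax": 0, "ay": 0, "az": 0, "gripper": 0.1},
  {"x": 0, "y": 0, "z": 0, "ax": 0, "ay": 0, "az": 0, "gripper": 0.1},
])

```text
clock: 18.25
position: [604.2, 6.7, 189.5]
ee_rot: [0.764, -0.645, 0.005, -0.005]
contact_force: [1.0, -0.1, 0.8]
gripper_width: 38.4
grasp_force: 0.0
```

Emit:
send_rows([
  {"x": 0, "y": 0, "z": 0, "ax": 0, "ay": 0, "az": 0, "gripper": 0.1},
  {"x": 0, "y": 0, "z": 0, "ax": 0, "ay": 0, "az": 0, "gripper": 0.1},
])

```text
clock: 18.42
position: [599.9, 6.3, 181.8]
ee_rot: [0.763, -0.646, -0.0, -0.0]
contact_force: [-0.8, -0.6, -0.6]
gripper_width: 38.4
grasp_force: 0.0
```

```bash
sed 's/T\[...,2\]<70/T[...,2]<190/; s/T\[...,2\]>-40/T[...,2]>20/; s/Q\[:,0\]>5/Q[:,0]>-50/' t.py > t2.py; python3 t2.py; python3 -c "
from h import *
im,P,m=cloud('wrist'); save(im,'w7.png')
c=np.hypot(P[...,0]-599.9,P[...,1]-5)
base=P[(c>56)&(c<68)&(abs(P[...,2]-15)<5)]; print('base z',np.median(base[:,2])); mat=P[(c>85)&(c<100)&(P[...,2]<8)]; print('mat',np.median(mat[:,2]))"
```

```text
t 18.42 under(stand) 44.91 yaw 189.5 bar in tool -0.4 bar world 100.0 c [ 0.  -0.4] r 45.7 tcp [599.9   6.3 181.8] q6 -0.11 F [-0.8 -0.6 -0.6] T [ 0.026 -0.012 -0.002] w 38.4 g 0.0
plane world [-2.00000e-04  4.00000e-04  5.16587e+01] 4415
base z 15.74949694876284
mat 1.8627573327948426
```

View pics/w7.png

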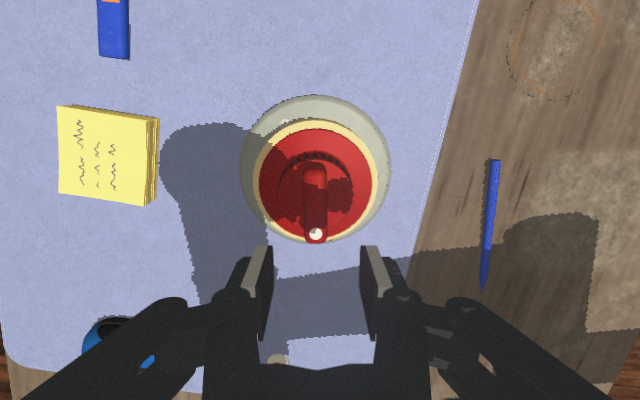

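The knob is on the stand at (316, 185), level, centred and staying put. It has dropped 2.7 mm from the click height, which matches the home height. The sticky notes and pen look undisturbed. Handing in.

```bash
python3 -c "
from h import *
print(arm.job_done())"
```

```text
the job is handed in; nothing more can be done
None
```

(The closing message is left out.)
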